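# Pressurise the clutch test stand

## Robot

A 6-joint arm with a two-finger parallel gripper is mounted at the origin on the work surface. World frame = base frame: x ahead of the robot, y to its left, z up, the work surface at z = 0. Lengths are in m, angles in rad, forces in N, time in s.
With the tool pointing down it reaches from about 0.25 to 0.85 m from the base axis. Payload 12.5 kg.
Tool frame: the origin (TCP) lies at the centre of the arm's flange, where the gripper is bolted on; the fingertips stand 186 mm ahead of it and the grasp point (between the pads) lies 167 mm ahead of it; z points along the fingers, y is the direction in which the jaws open and shut (so a half turn about z gives the same grasp; the last joint's range is limited). The gripper opens to 93 mm and grips with 3 to 60 N. Pads are 15 mm wide; open, the fingers measure 128 mm over their backs; the gripper's body (75 mm by 188 mm) begins 65 mm behind the grasp point.
Start: joints at [-1.423, 0.351, 1.652, -0, 1.139, -0.085], TCP at [0.127, -0.535, 0.405] pointing down, gripper open.
Joint ranges: [-2.75, 2.75], [-0.79, 2.1], [0.01, 2.65], [-1.57, 4.71], [0.07, 3.14], [-2.87, 2.87]. Speed limits (rad/s): [2.22, 2.22, 2.79, 3.14, 3.14, 3.14].

## Interface

Orientations are given as a unit quaternion [w, x, y, z].
In Python, from station import status, cams, arm gives the robot as it stands.
- The arm moves only by the tool play_rows, never from a script. Its argument "commands" is a list of rows, each an object of numbers: "ax", "ay", "az": the turn, a rotation vector about the world's x, y, z in rad; "dx", "dy", "dz": the shift along the world's x, y, z in mm; "fingers": the opening, from -1 (shut) to 1 (fully open), so that 0 is half open. In form: [{"ax": .., "ay": .., "az": .., "dx": .., "dy": .., "dz": .., "fingers": ..}, ...]. A call has 1 to 5 rows; each row is the pose to reach, as a shift and turn from the pose commanded when the call began; what a row does not reach only later rows make up. A row lasts 1/8 s, in which the tool goes at most 62.5 mm and 10.7 degrees, less where a joint would pass 70% of its speed; a pose out of reach is approached as far as the arm can. A call with a gripper value outside its range is refused whole. The fingers move at their own pace and stop on an object; the grip force is fixed at half the most. Time passes only in rows, so rows that repeat a pose let the fingers close. It gives the time, the measured TCP pose, the force and the opening at its end, in the units of the state.
- status.read_state(): the state, without advancing time (a new reading comes with each control period).
- cams.camera(name): name is "side" or "top"; returns a dict with "img" (420x560x3 uint8, blue, green, red), "depth" (420x560 float32, m along the optical axis (not along the pixel's ray), 0 where there is no reading), "intrinsics" (3x3 intrinsics, pixels), "R" (3x3) and "t" (3): a world point X has camera coordinates R X + t. Camera axes: x right, y down, z forward; pixel columns grow to the right and rows downward; lengths in m; the calibration is good to about 2 mm. A picture is of the moment at which its call begins.
- arm.finish_job(): hands the job in, once; it reports no verdict.
The state is a dict: "clock": time; "qpos": joint angles; "qvel": joint speeds; "tau": joint torques, N m; "eef_pos": TCP position; "tcp_rot": TCP orientation; "wrist_force": force on the tool from outside, world axes, zero at the start; "wrist_torque": the same for the moment, N m; "width": finger opening in m.
Only numpy, scipy, OpenCV 4.12 (cv2) and the standard library are available. Lean on these libraries where they do the work, as an engineer would, in place of code of your own. Each camera call takes 0.05 s, during which the arm holds its last target.

## Task

The clutch drum on the air-test stand is ready for its leak check: first shut the red bleed cock fully (its wings across its own short branch pipe), then open the blue supply cock fully (its wings in line with the main pipe). Keep the supply shut until the bleed is closed, let go of both handles, and do not knock the pressure gauge or the filter-regulator, nor disturb the other things lying about.

Things in the scene. Friction and masses are not known exactly. Their poses are not given: they have to be found in the camera images.
- stand: air-test stand fixed to the bench: grey plate 250 x 520 x 12 mm; origin under its centre, x to the back, y along the main brass pipe (at x = 30 mm, 135 mm high). Along y in mm: regulator 175, blue supply cock 100, manifold 62 to -50, steel tube (171 high) to a clutch drum (140 across, 118 high) at -160. Red bleed cock at x = -34, y = 20 on a branch to -x that ends in a silencer at x = -97
- regulator: filter-regulator, part of the stand: grey block 60 mm square with a clear bowl below, round bonnet (50 mm across) and black knob (46 mm) above, top 217 mm above the bench; origin at the block's centre, on the main pipe. The bonnet's side is 50 mm from the supply cock's axis: the blue wings pass 8 mm from it when open, and a gripper opened too wide hits it
- gauge: round pressure gauge, part of the stand, on the manifold: 50 mm across, 28 mm deep, white dial facing -x of the stand, top 209 mm above the bench; origin at the foot of its stem. The dial is 50 mm from the bleed cock's axis (red wings pass 8 mm from it when open); the gauge's side is 55 mm from the supply cock's axis in y
- supply_cock (a joint): angle of the blue supply cock, rad: 0 = shut, against its stop, wings across the main pipe; 1.571 = fully open, against its stop, wings along the main pipe; grows anticlockwise seen from above. Starts shut (0 to 0.05). Stays where it is left; turning takes about 0.12 N m
- supply_wings (a point): centre of the blue butterfly handle's blade, on its turning axis, half-way up, 188 mm above the bench; x axis along the wings, z up. Straight upright blade with two rounded wings, 84 mm tip to tip, 12 mm thick and 20 mm high at the middle, 10 mm thick and 26 mm high at the wings, on a vertical stem 12 mm thick; brass gland 31 mm below. 102 mm from the red handle's axis
- bleed_cock (a joint): angle of the red bleed cock, rad: 0 = shut, against its stop, wings across its branch pipe (parallel to the main pipe); 1.571 = fully open, against its stop, wings along the branch; turning clockwise seen from above shuts it. Starts more than half open (0.9 to 1.55). Stays where it is left; turning takes about 0.12 N m
- bleed_wings (a point): centre of the red butterfly handle's blade, on its turning axis, half-way up, 188 mm above the bench; x axis along the wings, z up. Straight upright blade with two rounded wings, 84 mm tip to tip, 12 mm thick and 20 mm high at the middle, 10 mm thick and 26 mm high at the wings, on a vertical stem 12 mm thick; brass gland 31 mm below. 
- grease_pot_mid (a point): small open white tub of assembly grease with a blue band, 68 mm across, 55 mm high, standing on the stand's base plate; point at its middle, half-way up
- wrench_mid (a point): steel wrench 160 mm long lying on the base plate, right of the bleed cock's silencer; point at the middle of its length
- spare_drum_mid (a point): spare steel clutch drum, 150 mm across, 95 mm high, standing open side up on the bench; point at its middle, half-way up
- aerosol_mid (a point): aerosol can, 66 mm across, 200 mm high, standing on the bench; point at its middle, half-way up
- gear_shaft_mid (a point): steel shaft 190 mm long with a gear 52 mm across, lying on the bench; point at the middle of its length
- disc_spring_mid (a point): conical disc spring, ring 110 mm across, 11 mm high, lying on the bench; point at its centre
- mallet_mid (a point): rubber mallet 280 mm long with a wooden handle, lying on the bench; point at the middle

How it is judged:
On the way, in this order (a step that is already met when the one before it is completed fails the run):
1. the red bleed cock is shut while the blue supply cock is still shut (value of joint bleed_cock below 0.14 rad and value of joint supply_cock below 0.25 rad), for 0.2 s.
2. the blue supply cock is fully open with the bleed still shut (value of joint supply_cock above 1.43 rad and value of joint bleed_cock below 0.14 rad), for 0.2 s.
At the end, for the whole second after the job is handed in: the red bleed cock is shut (within 0.14 rad, 8 degrees, of its stop, wings across the branch) and the blue supply cock is fully open (within 0.14 rad of its stop, wings in line with the main pipe), both at rest and released (all of step 2 and velocity of joint supply_cock between -0.05 and 0.05 rad/s and velocity of joint bleed_cock between -0.05 and 0.05 rad/s); the robot touches nothing.
It fails at once if the supply is opened (past 0.25 rad) while the bleed is not shut (more than 0.2 rad open) (value of joint supply_cock above 0.25 rad and value of joint bleed_cock above 0.2 rad).
It fails at once if the robot knocks the gauge (over 10 N) (contact force between any of the fingers, the arm and gauge above 10 N).
It fails at once if the robot knocks the filter-regulator (over 10 N) (contact force between any of the fingers, the arm and regulator above 10 N).
It fails at once if another thing on the bench or the stand is moved more than 30 mm (distance of any of grease_pot_mid, wrench_mid, spare_drum_mid, aerosol_mid, gear_shaft_mid, disc_spring_mid, mallet_mid from where it was at the start of the episode above 0.03 m).
It also fails if it takes over 53 s, if anything falls off the work surface, if the arm or the gripper's body presses on something with over 40 N, if the wrist force passes 120 N, or if a joint passes its speed limit or range.

## Working session

There is one attempt and no reset: what is moved stays moved. The work goes in short steps, Python scripts to look and compute and a tool call to move; the robot and the scene stay as the last step left them, time stands still between calls to the robot, and variables do not carry over. Pictures are saved under pics/ and viewed, and the job is handed in when it is done.

Besides the shell and the picture viewer there is one more tool, called after ">>>" by a JSON object that holds its "api" and its "payload". play_rows: Moves the arm, as the interface text tells. Its arguments: {"type":"object","properties":{"commands":{"type":"array"}},"required":["commands"]}

```bash
mkdir -p pics; cat > h.py <<'E'
import numpy as np, cv2
from station import status, cams, arm
def snap(name,tag):
    c=cams.camera(name); cv2.imwrite(f'pics/{tag}.png',c['img']); np.savez(f'pics/{tag}.npz',**{k:np.asarray(v) for k,v in c.items()}); return c
def pts(c,mask):
    v,u=np.nonzero(mask&(c['depth']>0)); d=c['depth'][v,u]; K=c['intrinsics']
    P=np.stack([(u-K[0,2])/K[0,0]*d,(v-K[1,2])/K[1,1]*d,d],1)
    return (P-c['t'])@c['R'],u,v
E
python3 - <<'E'
from h import *
print(status.read_state())
for n in('top','side'):
    c=snap(n,n+'0'); print(n,c['t'],-c['R'].T@c['t'])
    hsv=cv2.cvtColor(c['img'],cv2.COLOR_BGR2HSV);H,S,V=[hsv[...,i].astype(int) for i in range(3)]
    for col,m in(('red',((H<8)|(H>172))&(S>130)&(V>60)),('blue',(H>100)&(H<128)&(S>130)&(V>60))):
        nn,l,st,ce=cv2.connectedComponentsWithStats(m.astype(np.uint8))
        for i in range(1,nn):
            if st[i,4]>25:
                P,u,v=pts(c,l==i)
                if len(P): print(n,col,st[i],ce[i].round(1),np.median(P,0).round(3),P.min(0).round(3),P.max(0).round(3))
E
```

```text
{'clock': 0.0, 'qpos': array([-1.42262428e+00,  3.51239954e-01,  1.65241643e+00,  2.55622451e-05,
        1.13906958e+00, -8.46375508e-02]), 'qvel': array([-0.00072764, -0.00078498,  0.00252833,  0.0008473 ,  0.00034941,
       -0.00109804]), 'tau': array([-1.77365109e-04, -4.97318387e+01, -2.85257775e+01,  6.98855706e-02,
        2.55915587e-02, -1.11487511e-04]), 'eef_pos': array([ 0.12688036, -0.53503837,  0.40420217]), 'tcp_rot': array([-5.66742269e-04,  9.93233070e-01,  1.16136759e-01, -6.39869074e-06]), 'wrist_force': array([ 0.40430431,  0.38722387, -0.44132465]), 'wrist_torque': array([ 0.04581233, -0.0290877 , -0.04021749]), 'width': 0.0934988562744448}
top [-0.00440738  0.57313135  1.43278651] [0.31675126 0.01495599 1.51023876]
top red [ 270   64   44   48 1447] [291.3  86.5] [0.978 0.001 0.024] [ 0.892 -0.067 -0.013] [1.026 0.066 0.077]
top red [ 408   68   48   47 1638] [431.6  90.1] [ 0.972 -0.426  0.035] [ 0.892 -0.507 -0.008] [ 1.019 -0.355  0.078]
top red [ 503  148   57  150 7684] [533.  221.9] [ 0.551 -0.653  0.147] [ 0.348 -0.766 -0.009] [ 0.754 -0.633  0.159]
top 
[... 2287 characters left out ...]
 -0.006] [ 0.125 -0.004  0.524]
side blue [ 172  134   59   61 1513] [203.7 159.9] [ 0.956 -0.199  0.043] [ 0.89  -0.346 -0.004] [ 1.016 -0.069  0.077]
side blue [255 191  26   7 129] [266.8 194.6] [0.598 0.044 0.192] [ 0.559 -0.151  0.008] [0.711 0.059 0.204]
side blue [ 130  203   52   47 1104] [157.9 221.8] [0.96  0.122 0.041] [ 0.889  0.077 -0.003] [1.016 0.209 0.075]
side blue [  76  264   64   55 1844] [107.3 290.5] [0.961 0.424 0.037] [ 0.888  0.357 -0.004] [1.015 0.488 0.074]
side blue [288 268  21  23 400] [298.2 279.4] [0.427 0.25  0.094] [0.404 0.227 0.044] [0.461 0.258 0.142]
side blue [153 393  57  27 766] [185.1 408.7] [0.534 0.712 0.159] [0.49  0.667 0.151] [0.592 0.754 0.165]
```

```bash
python3 - <<'E'
import cv2,numpy as np
t=cv2.imread('pics/top0.png');s=cv2.imread('pics/side0.png')
cv2.imwrite('pics/topz.png',cv2.resize(t[140:290,190:390],(800,600),interpolation=cv2.INTER_CUBIC))
cv2.imwrite('pics/sidez.png',cv2.resize(s[130:280,200:400],(800,600),interpolation=cv2.INTER_CUBIC))
E
```

```text
(no output)
```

View pics/top0.png

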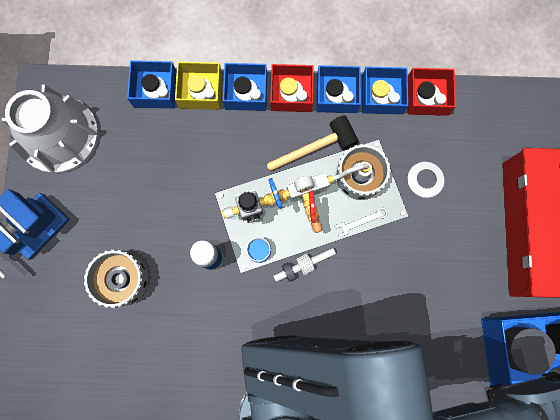

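View pics/topz.png

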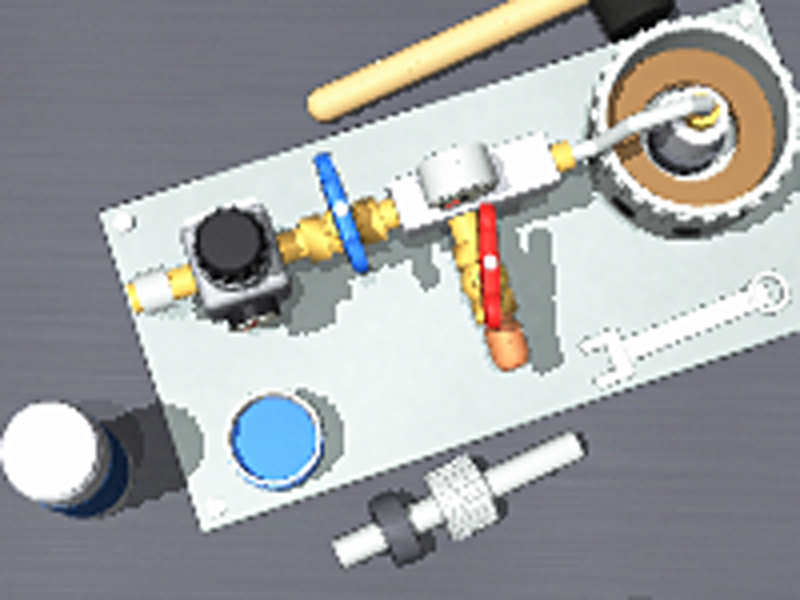

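View pics/sidez.png

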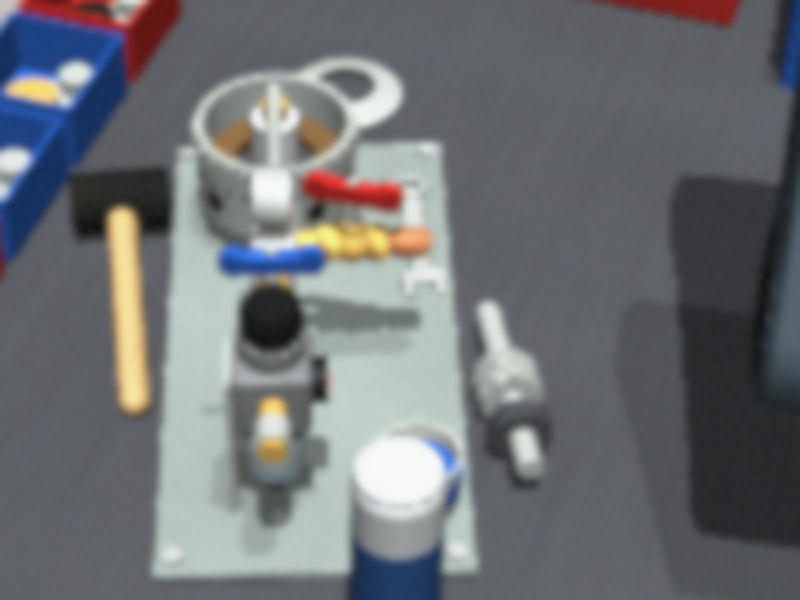

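The top view shows the blue wings at about pixel (275,192) and the red wings at about (312,206). The gauge lies between them at (304,184), the regulator at (247,202) and the drum at (363,172). Next I'll measure the handle axes and the stand yaw.

```bash
cat > meas.py <<'E'
from h import *
import sys
def meas(c,n):
    hsv=cv2.cvtColor(c['img'],cv2.COLOR_BGR2HSV);H,S,V=[hsv[...,i].astype(int) for i in range(3)]
    out={}
    yy,xx=np.mgrid[:420,:560]
    for col,m in(('red',((H<8)|(H>172))&(S>110)&(V>50)),('blue',(H>100)&(H<128)&(S>110)&(V>50))):
        P,u,v=pts(c,m)
        k=(P[:,2]>.178)&(P[:,2]<.212)&(P[:,0]>.45)&(P[:,0]<.72)&(abs(P[:,1])<.2)
        P=P[k];u=u[k];v=v[k]
        if len(P)<10: print(n,col,'few');continue
        # cast pixels to top plane z=.201
        K=c['intrinsics'];C=-c['R'].T@c['t']
        r=np.stack([(u-K[0,2])/K[0,0],(v-K[1,2])/K[1,1],np.ones(len(u))],1)@c['R']
        Q=C+r*((.199-C[2])/r[:,2])[:,None]
        for nm,A in(('depth',P),('plane',Q)):
            (cx,cy),(w,h),a=cv2.minAreaRect((A[:,:2]*1000).astype(np.float32))
            d=cv2.fitLine((A[:,:2]*1000).astype(np.float32),cv2.DIST_HUBER,0,.01,.01).ravel()
            print(n,col,nm,len(A),'mean',A.mean(0).round(4),'rectc',round(cx,1),round(cy,1),'size',round(w),round(h),'dir deg',round(np.degrees(np.arctan2(d[1],d[0])),1),'zmax',A[:,2].max().round(3))
E
python3 - <<'E'
from meas import *
for n in('top','side'):
    c=dict(np.load(f'pics/{n}0.npz')); meas(c,n)
c=dict(np.load('pics/top0.npz'))
P,u,v=pts(c,np.ones((420,560),bool))
hsv=cv2.cvtColor(c['img'],cv2.COLOR_BGR2HSV)[v,u].astype(int)
k=(P[:,2]>.004)&(P[:,2]<.02)&(P[:,0]>.35)&(P[:,0]<.75)&(P[:,1]>-.33)&(P[:,1]<.22)&(hsv[:,2]>120)
print(k.sum()); 
m=np.zeros((420,560),np.uint8); m[v[k],u[k]]=255
nn,l,st,ce=cv2.connectedComponentsWithStats(cv2.morphologyEx(m,cv2.MORPH_OPEN,np.ones((3,3))))
i=1+np.argmax(st[1:,4]);A=P[(l[v,u]==i)]
print('plate',cv2.minAreaRect((A[:,:2]*1000).astype(np.float32)),np.median(A[:,2]))
# black knob, gauge top, white points height>0.195
for nm,lo in(('knob',.205),):
    k=(P[:,2]>lo)&(P[:,2]<.225)&(P[:,0]>.45)&(P[:,0]<.7)&(abs(P[:,1])<.15)
    m=np.zeros((420,560),np.uint8); m[v[k],u[k]]=1
    nn,l,st,ce=cv2.connectedComponentsWithStats(m)
    for i in range(1,nn):
        A=P[l[v,u]==i]; print(len(A),ce[i],A.mean(0).round(4),A.min(0).round(3),A.max(0).round(3))
E
```

```text
top red depth 122 mean [ 0.5634 -0.0578  0.1981] rectc 564.3 -57.9 size 78 11 dir deg 4.2 zmax 0.207
top red plane 122 mean [ 0.5632 -0.0578  0.199 ] rectc 563.4 -57.9 size 79 10 dir deg 3.5 zmax 0.199
top blue depth 114 mean [0.5951 0.0383 0.1983] rectc 597.1 39.0 size 81 11 dir deg 21.2 zmax 0.206
top blue plane 114 mean [0.595  0.0383 0.199 ] rectc 596.0 38.8 size 82 11 dir deg 20.8 zmax 0.199
side red depth 133 mean [ 0.5642 -0.0529  0.192 ] rectc 564.1 -55.6 size 78 20 dir deg 3.6 zmax 0.204
side red plane 133 mean [ 0.5615 -0.0451  0.199 ] rectc 561.0 -45.7 size 77 30 dir deg 2.9 zmax 0.199
side blue depth 134 mean [0.5955 0.0444 0.1921] rectc 594.5 43.2 size 76 16 dir deg 20.6 zmax 0.204
side blue plane 134 mean [0.5927 0.0514 0.199 ] rectc 591.8 50.1 size 76 22 dir deg 19.6 zmax 0.199
9658
plate ((562.9849853515625, -80.5594482421875), (163.91580200195312, 520.4418334960938), 19.805173873901367) 0.011909839401989381
84 [304.53571429 181.96428571] [ 0.6242 -0.0372  0.208 ] [ 0.607 -0.054  0.205] [ 0.641 -0.023  0.218]
1 [297. 179.] [ 0.6316 -0.0176  0.2076] [ 0.632 -0.018  0.208] [ 0.632 -0.018  0.208]
1 [272. 183.] [0.6198 0.0467 0.2057] [0.62  0.047 0.206] [0.62  0.047 0.206]
254 [247.03543307 200.22440945] [0.571  0.1088 0.2154] [0.548 0.086 0.205] [0.595 0.132 0.223]
1 [312. 193.] [ 0.5958 -0.0569  0.207 ] [ 0.596 -0.057  0.207] [ 0.596 -0.057  0.207]
1 [313. 205.] [ 0.5646 -0.06    0.2057] [ 0.565 -0.06   0.206] [ 0.565 -0.06   0.206]
```

Measurements agree with the given sizes: stand yaw is about 19.8°, and the blue axis to red axis distance is 102 mm. The red wings are about 74° open and the blue is shut. I'll move in high above the red handle.

>>> {"api": "play_rows", "payload": {"commands": [{"ax": 0,"ay": 0,"az": 0,"dx": 0,"dy": 0,"dz": 60,"fingers": -0.2},{"ax": 0,"ay": 0,"az": -0.05,"dx": 44,"dy": 44,"dz": 80,"fingers": -0.2},{"ax": 0,"ay": 0,"az": -0.1,"dx": 88,"dy": 88,"dz": 80,"fingers": -0.2},{"ax": 0,"ay": 0,"az": -0.168,"dx": 130,"dy": 132,"dz": 80,"fingers": -0.2},{"ax": 0,"ay": 0,"az": -0.168,"dx": 172,"dy": 176,"dz": 80,"fingers": -0.2}]}}

```text
clock: 0.72
eef_pos: [0.2999, -0.3575, 0.4846]
tcp_rot: [-0.0, 0.999, 0.032, 0.0]
wrist_force: [0.9, -1.1, -0.9]
width: 0.0474
```

>>> {"api": "play_rows", "payload": {"commands": [{"ax": 0,"ay": 0,"az": 0,"dx": 40,"dy": 46,"dz": 0,"fingers": -0.2},{"ax": 0,"ay": 0,"az": 0,"dx": 80,"dy": 92,"dz": 0,"fingers": -0.2},{"ax": 0,"ay": 0,"az": 0,"dx": 120,"dy": 138,"dz": 0,"fingers": -0.2},{"ax": 0,"ay": 0,"az": 0,"dx": 160,"dy": 184,"dz": 0,"fingers": -0.2},{"ax": 0,"ay": 0,"az": 0,"dx": 200,"dy": 229,"dz": 0,"fingers": -0.2}]}}

```text
clock: 1.35
eef_pos: [0.4999, -0.1283, 0.4846]
tcp_rot: [0.0, 0.999, 0.032, -0.0]
wrist_force: [0.1, -1.0, 0.1]
width: 0.0371
```

>>> {"api": "play_rows", "payload": {"commands": [{"ax": 0,"ay": 0,"az": 0,"dx": 35,"dy": 40,"dz": 0,"fingers": -0.2},{"ax": 0,"ay": 0,"az": 0,"dx": 63,"dy": 71,"dz": 0,"fingers": -0.2},{"ax": 0,"ay": 0,"az": 0,"dx": 63,"dy": 71,"dz": 0,"fingers": -0.2},{"ax": 0,"ay": 0,"az": 0,"dx": 63,"dy": 71,"dz": 0,"fingers": -0.2}]}}

```text
clock: 1.85
eef_pos: [0.5616, -0.0595, 0.4844]
tcp_rot: [0.0, 0.999, 0.032, -0.0]
wrist_force: [-0.5, -0.8, -0.3]
width: 0.0373
```

```bash
python3 - <<'E'
from meas import *
s=status.read_state();print(s['clock'],s['eef_pos'],s['tcp_rot'],s['qpos'],s['width'],s['wrist_force'])
for n in('top','side'):
    c=snap(n,n+'1'); meas(c,n)
    cv2.imwrite(f'pics/{n}1z.png',cv2.resize(c['img'][110:290,190:430],(800,600),interpolation=cv2.INTER_CUBIC))
E
```

```text
1.85 [ 0.56160576 -0.0594719   0.48439409] [ 2.02043327e-05  9.99473067e-01  3.24560076e-02 -4.41390173e-04] [-1.87896448e-01  3.09687064e-01  1.50922495e+00 -2.39678499e-04
  1.32353325e+00  1.31803522e+00] 0.03730545861092754 [-0.52296524 -0.76217984 -0.29498145]
top red few
top blue depth 57 mean [0.6126 0.0459 0.1984] rectc 597.4 40.9 size 79 11 dir deg 15.9 zmax 0.206
top blue plane 57 mean [0.6125 0.0459 0.199 ] rectc 596.7 39.4 size 80 11 dir deg 15.9 zmax 0.199
side red depth 142 mean [ 0.5615 -0.0531  0.1913] rectc 562.2 -54.9 size 77 17 dir deg 4.4 zmax 0.203
side red plane 142 mean [ 0.5586 -0.0445  0.199 ] rectc 559.3 -44.7 size 78 31 dir deg 3.8 zmax 0.199
side blue depth 142 mean [0.5934 0.0436 0.1918] rectc 594.9 42.1 size 76 17 dir deg 19.4 zmax 0.203
side blue plane 142 mean [0.5906 0.051  0.199 ] rectc 591.1 52.2 size 76 27 dir deg 18.0 zmax 0.199
```

View pics/side1z.png

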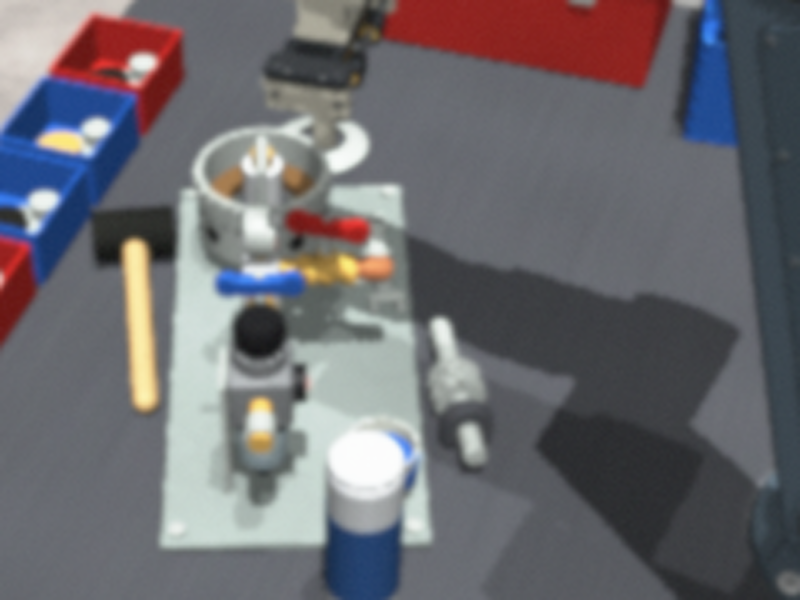

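The side view shows the gripper hanging above the red handle (zoomed picture, about (330,225)), with nothing between them. I'll descend over the wings in steps.

>>> {"api": "play_rows", "payload": {"commands": [{"ax": 0,"ay": 0,"az": 0,"dx": 0,"dy": 0,"dz": -40,"fingers": -0.2},{"ax": 0,"ay": 0,"az": 0,"dx": 0,"dy": 0,"dz": -70,"fingers": -0.2},{"ax": 0,"ay": 0,"az": 0,"dx": 0,"dy": 0,"dz": -90,"fingers": -0.2},{"ax": 0,"ay": 0,"az": 0,"dx": 0,"dy": 0,"dz": -105,"fingers": -0.2},{"ax": 0,"ay": 0,"az": 0,"dx": 0,"dy": 0,"dz": -105,"fingers": -0.2}]}}

```text
clock: 2.58
eef_pos: [0.5616, -0.0596, 0.3792]
tcp_rot: [-0.0, 0.999, 0.032, -0.001]
wrist_force: [-0.5, 0.4, 0.4]
width: 0.0371
```

>>> {"api": "play_rows", "payload": {"commands": [{"ax": 0,"ay": 0,"az": 0,"dx": 0,"dy": 0,"dz": -10,"fingers": -0.2},{"ax": 0,"ay": 0,"az": 0,"dx": 0,"dy": 0,"dz": -22,"fingers": -0.2},{"ax": 0,"ay": 0,"az": 0,"dx": 0,"dy": 0,"dz": -22,"fingers": -0.2},{"ax": 0,"ay": 0,"az": 0,"dx": 0,"dy": 0,"dz": -22,"fingers": -0.2}]}}

```text
clock: 3.08
eef_pos: [0.562, -0.0591, 0.3579]
tcp_rot: [0.0, 0.999, 0.032, 0.0]
wrist_force: [-0.1, 0.8, 0.2]
width: 0.0372
```

```bash
python3 - <<'E'
from meas import *
c=snap('side','side2')
cv2.imwrite('pics/side2z.png',cv2.resize(c['img'][130:250,220:380],(800,600),interpolation=cv2.INTER_CUBIC))
print(status.read_state())
E
```

```text
{'clock': 3.125, 'qpos': array([-1.87211325e-01,  4.29689597e-01,  1.65935693e+00,  1.57921292e-05,
        1.05209046e+00,  1.31872586e+00]), 'qvel': array([-0.00182479, -0.00235384,  0.00074695,  0.00028338, -0.00047086,
        0.00029321]), 'tau': array([-1.07124084e-02, -5.24294186e+01, -2.69201678e+01,  2.92805355e-02,
       -7.27818185e-02, -1.86532338e-04]), 'eef_pos': array([ 0.56200956, -0.05913301,  0.35802049]), 'tcp_rot': array([4.29462760e-05, 9.99474308e-01, 3.24199747e-02, 2.23852725e-04]), 'wrist_force': array([-0.24360469, -0.39983869, -0.18468527]), 'wrist_torque': array([ 0.02272682, -0.0197806 , -0.00939037]), 'width': 0.037087944350983074}
```

View pics/side2z.png

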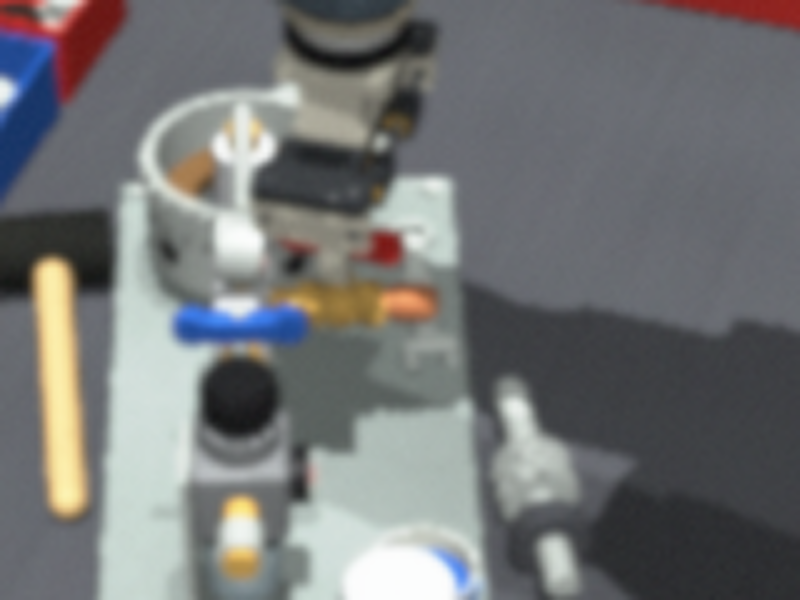

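The finger stands in front of the red wings, with red visible on both sides of it (zoomed picture, (295,245) and (385,245)). I'll close.

>>> {"api": "play_rows", "payload": {"commands": [{"ax": 0,"ay": 0,"az": 0,"dx": 1.5,"dy": 1,"dz": 0,"fingers": -0.2},{"ax": 0,"ay": 0,"az": 0,"dx": 1.5,"dy": 1,"dz": 0,"fingers": -1},{"ax": 0,"ay": 0,"az": 0,"dx": 1.5,"dy": 1,"dz": 0,"fingers": -1},{"ax": 0,"ay": 0,"az": 0,"dx": 1.5,"dy": 1,"dz": 0,"fingers": -1},{"ax": 0,"ay": 0,"az": 0,"dx": 1.5,"dy": 1,"dz": 0,"fingers": -1}]}}

```text
clock: 3.75
eef_pos: [0.5634, -0.0586, 0.3578]
tcp_rot: [0.001, 0.999, 0.032, 0.0]
wrist_force: [-0.7, -3.9, 0.2]
width: 0.0121
```

Gripped at 12.1 mm. I'll turn clockwise.

>>> {"api": "play_rows", "payload": {"commands": [{"ax": 0,"ay": 0,"az": -0.1,"dx": 0,"dy": 0,"dz": 0,"fingers": -1},{"ax": 0,"ay": 0,"az": -0.22,"dx": 0,"dy": 0,"dz": 0,"fingers": -1},{"ax": 0,"ay": 0,"az": -0.35,"dx": 0,"dy": 0,"dz": 0,"fingers": -1},{"ax": 0,"ay": 0,"az": -0.48,"dx": 0,"dy": 0,"dz": 0,"fingers": -1},{"ax": 0,"ay": 0,"az": -0.6,"dx": 0,"dy": 0,"dz": 0,"fingers": -1}]}}

```text
clock: 4.38
eef_pos: [0.5635, -0.058, 0.3578]
tcp_rot: [-0.0, 0.964, -0.266, 0.0]
wrist_force: [2.3, 1.5, -0.6]
width: 0.0117
```

>>> {"api": "play_rows", "payload": {"commands": [{"ax": 0,"ay": 0,"az": -0.13,"dx": 0,"dy": 0,"dz": 0,"fingers": -1},{"ax": 0,"ay": 0,"az": -0.26,"dx": 0,"dy": 0,"dz": 0,"fingers": -1},{"ax": 0,"ay": 0,"az": -0.39,"dx": 0,"dy": 0,"dz": 0,"fingers": -1},{"ax": 0,"ay": 0,"az": -0.52,"dx": 0,"dy": 0,"dz": 0,"fingers": -1},{"ax": 0,"ay": 0,"az": -0.6,"dx": 0,"dy": 0,"dz": 0,"fingers": -1}]}}

```text
clock: 5.0
eef_pos: [0.5639, -0.0576, 0.3578]
tcp_rot: [-0.001, 0.842, -0.539, 0.001]
wrist_force: [7.0, 4.9, -3.4]
width: 0.0116
```

```bash
python3 - <<'E'
from meas import *
s=status.read_state();print(s)
q=s['tcp_rot'];print('yawx',np.degrees(2*np.arctan2(q[2],q[1])))
E
```

```text
{'clock': 5.0, 'qpos': array([-1.84146969e-01,  4.32591737e-01,  1.65530959e+00,  1.91093700e-03,
        1.05153782e+00,  2.52410679e+00]), 'qvel': array([-3.25389371e-04,  7.62133088e-04,  4.42932085e-04,  9.04573622e-05,
       -8.17391777e-04,  6.15411285e-01]), 'tau': array([ -3.38395424, -54.40607071, -25.56089938,  -1.36907235,
         1.33767307,  -0.56979697]), 'eef_pos': array([ 0.56391521, -0.05757915,  0.35784242]), 'tcp_rot': array([-1.17337284e-03,  8.42330575e-01, -5.38959511e-01,  6.86695924e-04]), 'wrist_force': array([ 7.02910893,  4.9376003 , -3.44840836]), 'wrist_torque': array([ 1.00784378, -1.1641994 ,  0.12426794]), 'width': 0.011626664346380211}
yawx -65.22574032999677
```

>>> {"api": "play_rows", "payload": {"commands": [{"ax": 0,"ay": 0,"az": -0.06,"dx": 0,"dy": 0,"dz": 0,"fingers": -1},{"ax": 0,"ay": 0,"az": -0.1,"dx": 0,"dy": 0,"dz": 0,"fingers": -1},{"ax": 0,"ay": 0,"az": -0.1,"dx": 0,"dy": 0,"dz": 0,"fingers": -1}]}}

```text
clock: 5.38
eef_pos: [0.564, -0.0575, 0.3578]
tcp_rot: [-0.001, 0.815, -0.579, 0.001]
wrist_force: [6.7, 4.8, -3.2]
width: 0.0118
```

```bash
python3 - <<'E'
from meas import *
s=status.read_state();print(s['wrist_torque'],s['wrist_force'],s['tau'][5],s['qpos'][5])
q=s['tcp_rot'];print('yawx',np.degrees(2*np.arctan2(q[2],q[1])))
E
```

```text
[ 0.98382892 -1.21279395  0.27044606] [ 6.74986503  4.77999425 -3.19700217] 0.5146021395921707 2.6212098273511226
yawx -70.78598053858776
```

>>> {"api": "play_rows", "payload": {"commands": [{"ax": 0,"ay": 0,"az": -0.03,"dx": 0,"dy": 0,"dz": 0,"fingers": -1},{"ax": 0,"ay": 0,"az": -0.03,"dx": 0,"dy": 0,"dz": 0,"fingers": -1}]}}

```text
clock: 5.62
eef_pos: [0.564, -0.0575, 0.3578]
tcp_rot: [-0.001, 0.807, -0.591, 0.001]
wrist_force: [7.7, 5.1, -3.8]
width: 0.0121
```

```bash
python3 - <<'E'
from meas import *
s=status.read_state();print(s['wrist_torque'],s['wrist_force'],s['tau'][5],s['qpos'][5])
q=s['tcp_rot'];print('yawx',np.degrees(2*np.arctan2(q[2],q[1])))
E
```

```text
[ 0.98287751 -1.20445607  0.47990411] [ 7.67256589  5.06330952 -3.81378695] 0.6918835267424583 2.6507276630675043
yawx -72.46790675259682
```

The torque rose from 0.12 to 0.48 N m, so the cock is on its stop. I'll relax the turn, open to about 37 mm (the gauge is 50 mm from the axis) and lift.

>>> {"api": "play_rows", "payload": {"commands": [{"ax": 0,"ay": 0,"az": 0.03,"dx": 0,"dy": 0,"dz": 0,"fingers": -0.8},{"ax": 0,"ay": 0,"az": 0.03,"dx": 0,"dy": 0,"dz": 0,"fingers": -0.3},{"ax": 0,"ay": 0,"az": 0.03,"dx": 0,"dy": 0,"dz": 0,"fingers": -0.3},{"ax": 0,"ay": 0,"az": 0.03,"dx": 0,"dy": 0,"dz": 0,"fingers": -0.3},{"ax": 0,"ay": 0,"az": 0.03,"dx": 0,"dy": 0,"dz": 10,"fingers": -0.3}]}}

```text
clock: 6.25
eef_pos: [0.5632, -0.0582, 0.3676]
tcp_rot: [0.0, 0.815, -0.579, -0.001]
wrist_force: [0.0, -0.3, -0.1]
width: 0.0325
```

>>> {"api": "play_rows", "payload": {"commands": [{"ax": 0,"ay": 0,"az": 0,"dx": 0,"dy": 0,"dz": 20,"fingers": -0.3},{"ax": 0,"ay": 0,"az": 0,"dx": 0,"dy": 0,"dz": 50,"fingers": -0.3},{"ax": 0,"ay": 0,"az": 0,"dx": 0,"dy": 0,"dz": 90,"fingers": -0.3},{"ax": 0,"ay": 0,"az": 0,"dx": 0,"dy": 0,"dz": 110,"fingers": -0.3},{"ax": 0,"ay": 0,"az": 0,"dx": 0,"dy": 0,"dz": 110,"fingers": -0.3}]}}

```text
clock: 6.88
eef_pos: [0.5633, -0.0581, 0.4795]
tcp_rot: [-0.001, 0.815, -0.579, 0.001]
wrist_force: [-0.5, -0.0, -0.9]
width: 0.0326
```

```bash
python3 - <<'E'
from meas import *
s=status.read_state();print(s['eef_pos'],s['wrist_force'],s['qpos'],s['width'])
q=s['tcp_rot'];print('yawx',np.degrees(2*np.arctan2(q[2],q[1])))
for n in('top','side'):
    c=snap(n,n+'3'); meas(c,n)
cv2.imwrite('pics/side3z.png',cv2.resize(c['img'][130:250,220:380],(800,600),interpolation=cv2.INTER_CUBIC))
E
```

```text
[ 0.56333282 -0.05814866  0.47954604] [-0.5066253  -0.02469253 -0.92289361] [-1.85054223e-01  3.15388653e-01  1.51317864e+00 -3.06151545e-05
  1.30974004e+00  2.62101520e+00] 0.032596507062660256
yawx -70.77548514371705
top red few
top blue depth 106 mean [0.5964 0.0389 0.1984] rectc 597.4 39.0 size 81 11 dir deg 20.4 zmax 0.207
top blue plane 106 mean [0.5963 0.0389 0.199 ] rectc 596.4 38.9 size 81 11 dir deg 20.4 zmax 0.199
side red depth 55 mean [ 0.5608 -0.0464  0.1959] rectc 561.9 -50.1 size 10 73 dir deg -68.2 zmax 0.202
side red plane 55 mean [ 0.5596 -0.0429  0.199 ] rectc 560.3 -45.2 size 10 82 dir deg -69.0 zmax 0.199
side blue depth 141 mean [0.5945 0.0442 0.1918] rectc 594.6 42.7 size 76 16 dir deg 20.0 zmax 0.203
side blue plane 141 mean [0.5916 0.0515 0.199 ] rectc 591.1 52.2 size 76 27 dir deg 19.3 zmax 0.199
```

View pics/side3z.png

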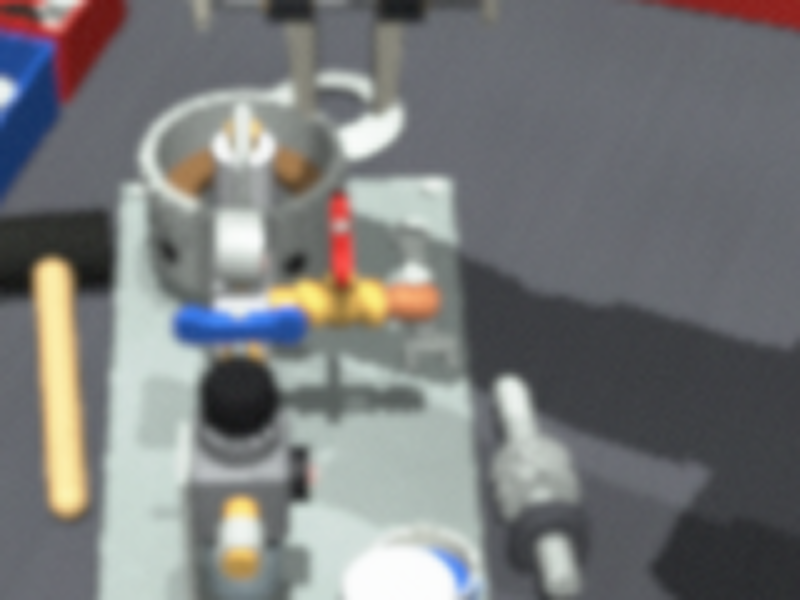

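The red wings at (340,240) in the zoomed picture now lie across the branch. They measure about -69°, against -70.2° at the stop, and the handle is released. Next I'll move over the blue handle and turn the tool 91°.

>>> {"api": "play_rows", "payload": {"commands": [{"ax": 0,"ay": 0,"az": 0.17,"dx": 7,"dy": 20,"dz": 0,"fingers": -0.2},{"ax": 0,"ay": 0,"az": 0.34,"dx": 14,"dy": 40,"dz": 0,"fingers": -0.2},{"ax": 0,"ay": 0,"az": 0.51,"dx": 21,"dy": 60,"dz": 0,"fingers": -0.2},{"ax": 0,"ay": 0,"az": 0.68,"dx": 28,"dy": 80,"dz": 0,"fingers": -0.2},{"ax": 0,"ay": 0,"az": 0.85,"dx": 33,"dy": 97,"dz": 0,"fingers": -0.2}]}}

```text
clock: 7.6
eef_pos: [0.5966, 0.0396, 0.4762]
tcp_rot: [0.0, 0.982, -0.189, -0.001]
wrist_force: [-0.1, -0.1, 0.3]
width: 0.0371
```

>>> {"api": "play_rows", "payload": {"commands": [{"ax": 0,"ay": 0,"az": 0.17,"dx": 0,"dy": 0,"dz": 0,"fingers": -0.2},{"ax": 0,"ay": 0,"az": 0.34,"dx": 0,"dy": 0,"dz": 0,"fingers": -0.2},{"ax": 0,"ay": 0,"az": 0.51,"dx": 0,"dy": 0,"dz": 0,"fingers": -0.2},{"ax": 0,"ay": 0,"az": 0.68,"dx": 0,"dy": 0,"dz": 0,"fingers": -0.2},{"ax": 0,"ay": 0,"az": 0.74,"dx": 0,"dy": 0,"dz": 0,"fingers": -0.2}]}}

```text
clock: 8.22
eef_pos: [0.5964, 0.0388, 0.4763]
tcp_rot: [-0.0, 0.984, 0.178, -0.001]
wrist_force: [0.9, 0.2, 0.4]
width: 0.0374
```

```bash
python3 - <<'E'
from meas import *
s=status.read_state();print(s['eef_pos'],s['wrist_force'],s['qpos'],s['width'])
q=s['tcp_rot'];print('yawx',np.degrees(2*np.arctan2(q[2],q[1])))
for n in('top','side'):
    c=snap(n,n+'4'); meas(c,n)
cv2.imwrite('pics/side4z.png',cv2.resize(c['img'][130:250,220:380],(800,600),interpolation=cv2.INTER_CUBIC))
E
```

```text
[0.59637157 0.03884926 0.47626409] [0.89363759 0.21565739 0.40155767] [-1.28363409e-02  3.79382091e-01  1.43148490e+00  1.21584297e-05
  1.33305717e+00  1.19965647e+00] 0.03739570347501178
yawx 20.529114540349433
top red depth 104 mean [ 0.5671 -0.0668  0.1966] rectc 568.6 -66.9 size 13 61 dir deg -67.5 zmax 0.21
top red plane 104 mean [ 0.5666 -0.0666  0.199 ] rectc 566.6 -67.1 size 13 61 dir deg -67.5 zmax 0.199
top blue few
side red depth 42 mean [ 0.563  -0.0518  0.1973] rectc 562.3 -51.1 size 10 74 dir deg -68.7 zmax 0.202
side red plane 42 mean [ 0.5624 -0.05    0.199 ] rectc 561.1 -47.6 size 10 87 dir deg -68.9 zmax 0.199
side blue depth 143 mean [0.5941 0.0436 0.192 ] rectc 594.5 42.9 size 76 20 dir deg 20.9 zmax 0.203
side blue plane 143 mean [0.5913 0.0508 0.199 ] rectc 591.0 52.1 size 76 27 dir deg 18.3 zmax 0.199
```

View pics/side4z.png

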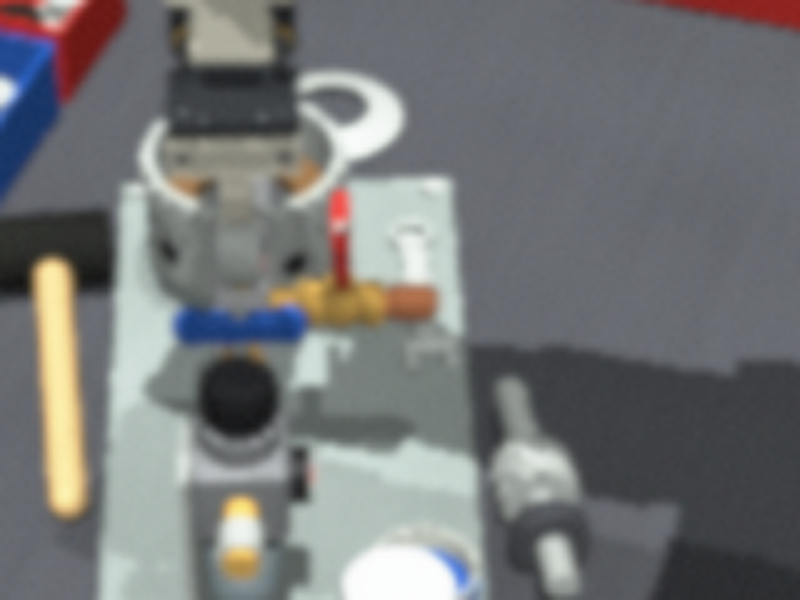

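The gripper is centred above the blue handle (240,325), with its pads aligned at 20.5°. I'll descend.

>>> {"api": "play_rows", "payload": {"commands": [{"ax": 0,"ay": 0,"az": 0,"dx": 0,"dy": 0,"dz": -35,"fingers": -0.25},{"ax": 0,"ay": 0,"az": 0,"dx": 0,"dy": 0,"dz": -60,"fingers": -0.25},{"ax": 0,"ay": 0,"az": 0,"dx": 0,"dy": 0,"dz": -80,"fingers": -0.25},{"ax": 0,"ay": 0,"az": 0,"dx": 0,"dy": 0,"dz": -95,"fingers": -0.25},{"ax": 0,"ay": 0,"az": 0,"dx": 0,"dy": 0,"dz": -100,"fingers": -0.25}]}}

```text
clock: 8.95
eef_pos: [0.5963, 0.0389, 0.3767]
tcp_rot: [-0.0, 0.984, 0.176, -0.001]
wrist_force: [-0.2, -0.6, -0.1]
width: 0.0346
```

>>> {"api": "play_rows", "payload": {"commands": [{"ax": 0,"ay": 0,"az": 0,"dx": 0,"dy": 0,"dz": -10,"fingers": -0.25},{"ax": 0,"ay": 0,"az": 0,"dx": 0,"dy": 0,"dz": -18,"fingers": -0.25},{"ax": 0,"ay": 0,"az": 0,"dx": 0,"dy": 0,"dz": -18,"fingers": -1},{"ax": 0,"ay": 0,"az": 0,"dx": 0,"dy": 0,"dz": -18,"fingers": -1},{"ax": 0,"ay": 0,"az": 0,"dx": 0,"dy": 0,"dz": -18,"fingers": -1}]}}

```text
clock: 9.57
eef_pos: [0.5966, 0.0384, 0.3602]
tcp_rot: [0.001, 0.984, 0.177, 0.001]
wrist_force: [-0.8, -1.4, -0.5]
width: 0.0119
```

>>> {"api": "play_rows", "payload": {"commands": [{"ax": 0,"ay": 0,"az": 0.1,"dx": 0,"dy": 0,"dz": 0,"fingers": -1},{"ax": 0,"ay": 0,"az": 0.22,"dx": 0,"dy": 0,"dz": 0,"fingers": -1},{"ax": 0,"ay": 0,"az": 0.35,"dx": 0,"dy": 0,"dz": 0,"fingers": -1},{"ax": 0,"ay": 0,"az": 0.48,"dx": 0,"dy": 0,"dz": 0,"fingers": -1},{"ax": 0,"ay": 0,"az": 0.6,"dx": 0,"dy": 0,"dz": 0,"fingers": -1}]}}

```text
clock: 10.2
eef_pos: [0.5968, 0.038, 0.3602]
tcp_rot: [0.001, 0.887, 0.461, 0.001]
wrist_force: [3.9, -6.8, -1.8]
width: 0.0117
```

>>> {"api": "play_rows", "payload": {"commands": [{"ax": 0,"ay": 0,"az": 0.13,"dx": 0,"dy": 0,"dz": 0,"fingers": -1},{"ax": 0,"ay": 0,"az": 0.26,"dx": 0,"dy": 0,"dz": 0,"fingers": -1},{"ax": 0,"ay": 0,"az": 0.39,"dx": 0,"dy": 0,"dz": 0,"fingers": -1},{"ax": 0,"ay": 0,"az": 0.52,"dx": 0,"dy": 0,"dz": 0,"fingers": -1},{"ax": 0,"ay": 0,"az": 0.6,"dx": 0,"dy": 0,"dz": 0,"fingers": -1}]}}

```text
clock: 10.82
eef_pos: [0.5971, 0.0379, 0.3602]
tcp_rot: [0.002, 0.712, 0.702, 0.0]
wrist_force: [7.0, -7.7, -4.6]
width: 0.0114
```

>>> {"api": "play_rows", "payload": {"commands": [{"ax": 0,"ay": 0,"az": 0.1,"dx": 0,"dy": 0,"dz": 0,"fingers": -1},{"ax": 0,"ay": 0,"az": 0.2,"dx": 0,"dy": 0,"dz": 0,"fingers": -1},{"ax": 0,"ay": 0,"az": 0.3,"dx": 0,"dy": 0,"dz": 0,"fingers": -1},{"ax": 0,"ay": 0,"az": 0.37,"dx": 0,"dy": 0,"dz": 0,"fingers": -1},{"ax": 0,"ay": 0,"az": 0.37,"dx": 0,"dy": 0,"dz": 0,"fingers": -1}]}}

```text
clock: 11.45
eef_pos: [0.5972, 0.038, 0.3602]
tcp_rot: [0.002, 0.571, 0.821, 0.0]
wrist_force: [8.1, -6.9, -4.2]
width: 0.0115
```

```bash
python3 - <<'E'
from meas import *
s=status.read_state();print(s['wrist_torque'],s['wrist_force'],s['tau'][5],s['qpos'][5],s['eef_pos'])
q=s['tcp_rot'];print('yawx',np.degrees(2*np.arctan2(q[2],q[1])))
E
```

```text
[-1.21898763 -1.41109693 -0.18819584] [ 8.05915415 -6.91307604 -4.19656479] -0.6118150614202023 -0.36752967218600574 [0.59722653 0.03797534 0.36021551]
yawx 110.30483348460942
```

>>> {"api": "play_rows", "payload": {"commands": [{"ax": 0,"ay": 0,"az": 0.03,"dx": 0,"dy": 0,"dz": 0,"fingers": -1},{"ax": 0,"ay": 0,"az": 0.03,"dx": 0,"dy": 0,"dz": 0,"fingers": -1},{"ax": 0,"ay": 0,"az": 0.03,"dx": 0,"dy": 0,"dz": 0,"fingers": -1}]}}

```text
clock: 11.82
eef_pos: [0.5972, 0.0379, 0.3602]
tcp_rot: [0.002, 0.56, 0.829, 0.0]
wrist_force: [8.2, -7.1, -4.3]
width: 0.012
```

```bash
python3 - <<'E'
from meas import *
s=status.read_state();print(s['wrist_torque'],s['wrist_force'],s['tau'][5],s['qpos'][5],s['eef_pos'])
q=s['tcp_rot'];print('yawx',np.degrees(2*np.arctan2(q[2],q[1])))
E
```

```text
[-1.21174708 -1.44068754 -0.52132851] [ 8.21988552 -7.11564637 -4.30439851] -0.536565687507391 -0.3961223709032068 [0.59722809 0.03793886 0.36019771]
yawx 111.93425963580906
```

The torque jumped to 0.52 N m, so the blue cock is on its open stop. I'll release and lift.

>>> {"api": "play_rows", "payload": {"commands": [{"ax": 0,"ay": 0,"az": -0.03,"dx": 0,"dy": 0,"dz": 0,"fingers": -0.8},{"ax": 0,"ay": 0,"az": -0.03,"dx": 0,"dy": 0,"dz": 0,"fingers": -0.3},{"ax": 0,"ay": 0,"az": -0.03,"dx": 0,"dy": 0,"dz": 0,"fingers": -0.3},{"ax": 0,"ay": 0,"az": -0.03,"dx": 0,"dy": 0,"dz": 0,"fingers": -0.3},{"ax": 0,"ay": 0,"az": -0.03,"dx": 0,"dy": 0,"dz": 10,"fingers": -0.3}]}}

```text
clock: 12.45
eef_pos: [0.5962, 0.039, 0.3696]
tcp_rot: [-0.001, 0.571, 0.821, -0.0]
wrist_force: [-0.4, 0.3, 0.4]
width: 0.0325
```

>>> {"api": "play_rows", "payload": {"commands": [{"ax": 0,"ay": 0,"az": 0,"dx": 0,"dy": 0,"dz": 20,"fingers": -0.3},{"ax": 0,"ay": 0,"az": 0,"dx": 0,"dy": 0,"dz": 60,"fingers": -0.3},{"ax": 0,"ay": 0,"az": 0,"dx": 0,"dy": 0,"dz": 110,"fingers": -0.3},{"ax": 0,"ay": 0,"az": 0,"dx": 0,"dy": 0,"dz": 130,"fingers": -0.3},{"ax": 0,"ay": 0,"az": 0,"dx": 0,"dy": 0,"dz": 130,"fingers": -0.3}]}}

```text
clock: 13.08
eef_pos: [0.5962, 0.0389, 0.5017]
tcp_rot: [0.001, 0.571, 0.821, 0.001]
wrist_force: [0.4, -0.5, -0.3]
width: 0.0327
```

>>> {"api": "play_rows", "payload": {"commands": [{"ax": 0,"ay": 0,"az": 0,"dx": -50,"dy": 0,"dz": 0,"fingers": -0.3},{"ax": 0,"ay": 0,"az": 0,"dx": -100,"dy": 0,"dz": 0,"fingers": -0.3},{"ax": 0,"ay": 0,"az": 0,"dx": -150,"dy": 0,"dz": 0,"fingers": -0.3},{"ax": 0,"ay": 0,"az": 0,"dx": -200,"dy": 0,"dz": 0,"fingers": -0.3},{"ax": 0,"ay": 0,"az": 0,"dx": -200,"dy": 0,"dz": 0,"fingers": -0.3}]}}

```text
clock: 13.7
eef_pos: [0.3941, 0.039, 0.4991]
tcp_rot: [-0.0, 0.571, 0.821, -0.0]
wrist_force: [0.3, -0.1, -0.1]
width: 0.0327
```

```bash
python3 - <<'E'
from meas import *
s=status.read_state();print(s['clock'],s['eef_pos'],s['wrist_force'],s['width'],s['qvel'].round(3))
for n in('top','side'):
    c=snap(n,n+'5'); meas(c,n)
    cv2.imwrite(f'pics/{n}5z.png',cv2.resize(c['img'][110:290,190:430],(800,600),interpolation=cv2.INTER_CUBIC))
E
```

```text
13.7 [0.39406387 0.03896057 0.49913664] [ 0.3018551  -0.10260702 -0.13225502] 0.03274423817973175 [-0.005  0.066 -0.083  0.001 -0.014  0.004]
top red depth 140 mean [ 0.5635 -0.0571  0.1969] rectc 564.5 -57.6 size 12 81 dir deg -70.0 zmax 0.206
top red plane 140 mean [ 0.5631 -0.057   0.199 ] rectc 563.1 -57.5 size 13 81 dir deg -69.9 zmax 0.199
top blue depth 143 mean [0.596  0.0394 0.1968] rectc 597.3 39.3 size 13 81 dir deg -70.1 zmax 0.206
top blue plane 143 mean [0.5955 0.0394 0.199 ] rectc 595.7 39.0 size 13 81 dir deg -69.7 zmax 0.199
side red depth 55 mean [ 0.5616 -0.048   0.196 ] rectc 562.9 -52.9 size 10 78 dir deg -69.4 zmax 0.204
side red plane 55 mean [ 0.5604 -0.0447  0.199 ] rectc 561.1 -47.6 size 10 87 dir deg -70.1 zmax 0.199
side blue depth 39 mean [0.5964 0.0399 0.1975] rectc 594.6 42.5 size 9 72 dir deg -69.2 zmax 0.205
side blue plane 39 mean [0.5957 0.0415 0.199 ] rectc 595.0 41.1 size 9 68 dir deg -69.0 zmax 0.199
```

View pics/side5z.png

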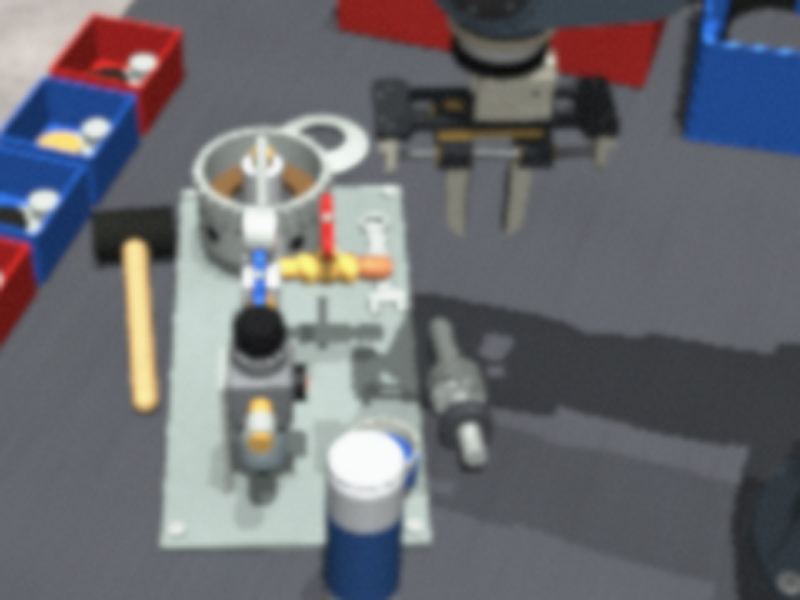

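View pics/top5z.png

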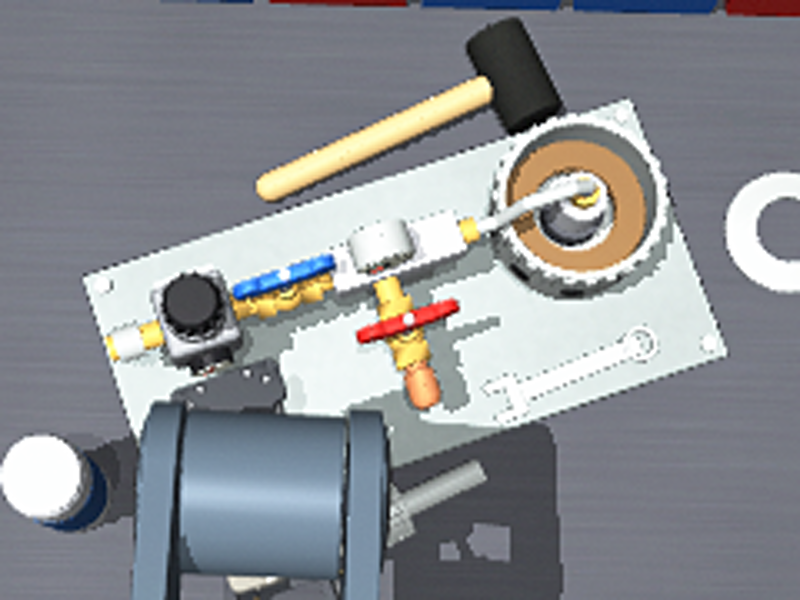

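Both handles measure about -70°, which is parallel to the main pipe, and the arm is clear of everything. In the zoomed top view blue is at (283,275) and red at (408,320). The other things have not moved.

```bash
python3 -c "
from station import arm
print(arm.finish_job())"
```

```text
the job is handed in; nothing more can be done
None
```

I shut the red bleed cock first, then opened the blue supply cock, and handed the job in at about 14 s of the 53 s allowed. `finish_job` reports no verdict, so these are my own checks:

- **Red bleed cock:** I turned it clockwise about 74° until the wrist torque rose from 0.12 to 0.48 N m at its stop. After release, its wings measured about -70° in the top view, against an expected -70.2°.
- **Blue supply cock:** I turned it anticlockwise 90° until the torque reached 0.52 N m at its stop. After release, its wings also measured about -70°, in line with the main pipe.
- **Agreement of views:** The side view gave -69° to -70° for both handles, well inside the 8° tolerance.
- **Contacts:** Wrist forces during the turns read at most about 12 N, all while a handle was gripped. They were near zero on the approaches and after release. I saw no contact with the gauge or regulator.
- **Other things:** The last pictures showed nothing visibly moved. I compared them by eye only and did not measure positions. The arm hid part of the gear shaft and the grease pot in the top view, but both showed in the side view.
- **End state:** At the end the gripper was clear of everything, with its fingertips about 0.31 m above the bench.

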